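Set the steam vent of a pastry display case

ROBOT

A 7-joint arm with a two-finger parallel gripper is mounted at the origin on the work surface. World frame = base frame: x ahead of the robot, y to its left, z up, the work surface at z = 0. Lengths are in m, angles in rad, forces in N, time in s.
With the tool pointing down it reaches from about 0.425 to 0.875 m from the base axis. Payload 9.9 kg.
Tool frame: the origin (TCP) lies at the very end of the fingers, on their centre line; the grasp point (between the pads) lies 19 mm behind it; z points along the fingers, x is the direction in which the jaws open and shut, and the axes are right-handed (so a half turn about z gives the same grasp; the last joint's range is limited). The gripper opens to 85 mm and grips with 20 to 120 N. Pads are 22 mm wide; open, the fingers measure 114 mm over their backs; the gripper's body (76 mm by 85 mm) begins 54 mm behind the grasp point. The pads swing forward as they close: fully open they stand 13 mm farther back than shut.
Start: joints at [-1.364, 0.576, 0.025, 1.437, -0.015, 1.129, -0.057], TCP at [0.194, 0.647, 0.231] pointing down, gripper open.
Joint ranges: [-2.76, 2.76], [-0.34, 2.15], [-1.52, 1.57], [0.19, 2.46], [-1.09, 4.23], [0.17, 1.99], [-2.82, 2.82]. Speed limits (rad/s): [2.22, 2.22, 3.01, 3.01, 3.14, 3.14, 3.14].

INTERFACE

Orientations are given as [roll, pitch, yaw] about the fixed x, y, z axes, in that order (R = Rz(yaw) Ry(pitch) Rx(roll)).
In Python, from bench import arm, read_camera, ticket gives the robot as it stands.
- The arm moves only by the tool servo_tool, never from a script. Its argument "plan" is a list of rows, each an object with "delta_pos": the shift along the tool's x, y, z in mm, a list of three; "rot": the turn, a rotation vector about the tool's x, y, z in rad, a list of three; "hand": the opening, from -1 (shut) to 1 (fully open). A call has exactly 8 rows; each row is the pose to reach, as a shift and turn from the pose commanded when the call began, along the tool's axes at that moment; what a row does not reach only later rows make up. A row lasts 1/8 s, in which the tool goes at most 62.5 mm and 10.7 degrees, less where a joint would pass 70% of its speed; a pose out of reach is approached as far as the arm can. A call with a gripper value outside its range is refused whole. The fingers move at their own pace and stop on an object; "squeeze" is the grip in N (left out, the last holds). Time passes only in rows, so rows that repeat a pose let the fingers close, or fill a call up. It gives the time, the measured TCP pose, the force and the opening at its end, in the units of the state.
- arm.read_state(): the state, without advancing time (a new reading comes with each control period).
- read_camera(name): name is "scene" or "top"; returns a dict with "img" (480x640x3 uint8, red, green, blue), "fov_y" (degrees; the focal length in pixels is half the picture's height over the tangent of half this angle, whatever the lens; pixels are square), "cx", "cy" (the principal point, pixels), "k1" (the pictures are not rectified: a ray, as slopes to the right and down, at radius r is drawn at 1 + k1 r^2 times it, then the intrinsics apply), "view" (4x4, takes a point from world to camera coordinates). Camera axes: x right, y down, z forward; pixel columns grow to the right and rows downward; lengths in m; the calibration is good to about 2 mm. A picture is of the moment at which its call begins. There is no depth.
- ticket.job_done(): hands the job in, once; it reports no verdict.
The state is a dict: "time": time; "joints": joint angles; "dq": joint speeds; "tau": joint torques, N m; "tcp_pos": TCP position; "tool_rot": TCP orientation; "ft_force": force on the tool from outside, world axes, zero at the start; "ft_torque": the same for the moment, N m; "grip_width": finger opening in m.
Only numpy, scipy, OpenCV 4.12 (cv2) and the standard library are available. Lean on these libraries where they do the work, as an engineer would, in place of code of your own. Each camera call takes 0.05 s, during which the arm holds its last target.

TASK

On the roof of the glass pastry case is a round vent with a lever. Push the lever round with a fingertip all the way to its closed stop (fully clockwise seen from above), then push it back until the lever lies over the one long mark of the scale, and leave it there. Only push the lever, never pinch it, and leave the jar, the card stand, the muffin and the cup where they are.

Things in the scene. Friction and masses are not known exactly. Their poses are not given: they have to be found in the camera images.
- case: Pastry case fixed on the table: glass-walled box 300 mm (x) by 420 mm (y) by 170 mm high with a flat steel roof, vent in the middle of the roof. Origin at the centre of its underside; x points away from the robot at yaw 0 (it is yawed by up to 0.3), z up.
- vent_centre (a point): Point on the vent's vertical axis at the height of the case's roof. Around it: a hub of radius 68 mm, 6 mm high, and on that the turning vent ring, radius 56 mm, top 20 mm above the roof, from which the lever sticks out. Two fixed steel stop pins, 9 mm thick and 22 mm high, stand 64 mm from the axis, one at each end of the lever's travel.
- vent_ring (a joint): Angle of ring and lever about the vertical vent axis, rad. 0 = closed stop, grows counter-clockwise seen from above, up to 2.2 (other stop). At 0 the lever points 2.04 rad counter-clockwise from the case's x axis: the travel lies on the robot's side of the vent. Dry friction, about 3 N of push at the tab; no spring, stays where it is left.
- lever_tab (a point): Middle of the top edge of the lever's upright black finger tab, 60 mm above the roof, 112 mm from the vent axis. The tab is 30 mm along the lever, 12 mm thick (around the arc), 48 mm high; its foot is 12 mm above the roof. x points outward along the lever, y counter-clockwise. An arm 8 mm wide, 11 to 19 mm above the roof, joins it to the ring.
- lever_pointer (a point): Point on the middle line of the lever's arm, 90 mm from the vent axis, 15 mm above the roof.
- long_mark (a point): Point on the middle line of the long mark, 90 mm from the vent axis, 3 mm above the roof. The mark is one black radial bar 6 mm wide, from 73 to 148 mm from the axis, on a fixed aluminium scale disc (radius 100 mm, 3 mm thick); the other marks are thin, 13 mm long. x points outward along the mark. Set anew each time, 0.6 to 2.0 rad counter-clockwise of the closed lever.
- jar: Bystander: amber glass jar with steel lid, 48 mm across, 65 mm tall, loose on the case's roof near one of its short sides. Origin at the centre of its underside.
- card_stand: Bystander: dark wooden block 36 by 44 by 16 mm holding an upright blank card, 65 mm tall in all, loose on the case's roof near the other short side. Origin at the centre of its underside.
- muffin: Bystander: muffin, 74 mm across, 63 mm tall, on the table beside the case. Origin at the centre of its underside.
- cup: Bystander: white cup, 80 mm across, 95 mm tall, on the table on the other side of the case. Origin at the centre of its underside.

How it is judged:
By the outcome, as a careful person would: the job done as asked, in the order asked, and still so for the second after the job is handed in, with the robot touching nothing.
It also fails if it takes over 64 s, if anything falls off the work surface, if the arm or the gripper's body presses on something with over 40 N, if the wrist force passes 120 N, or if a joint passes its speed limit or range.

## Working session

There is one attempt and no reset: what is moved stays moved. The work goes in short steps, Python scripts to look and compute and a tool call to move; the robot and the scene stay as the last step left them, time stands still between calls to the robot, and variables do not carry over. Pictures are saved under pics/ and viewed, and the job is handed in when it is done.

Besides the shell and the picture viewer there is one more tool, called after "Call:" by a JSON object that holds its "fn" and its "kwargs". servo_tool: Moves the arm, as the interface text tells. Its arguments: {"type":"object","properties":{"plan":{"type":"array","items":{"type":"object","properties":{"delta_pos":{"type":"array","items":{"type":"number"}},"rot":{"type":"array","items":{"type":"number"}},"hand":{"type":"number"}}}},"squeeze":{"type":"number"}},"required":["plan"]}

```bash
ls; mkdir -p pics; python3 - <<'E'
from bench import arm, read_camera
import cv2
s=arm.read_state()
for k in s: print(k,s[k])
for n in("scene","top"):
    c=read_camera(n); cv2.imwrite(f"pics/{n}0.png",c["img"][:,:,::-1]); print(n,{k:v for k,v in c.items() if k!="img"})
E
```

```text
pics
time 0.0
joints [-1.36379037  0.57652673  0.02483095  1.43792104 -0.01500032  1.12899807
 -0.0565287 ]
dq [-0.00028084 -0.00202804  0.00071707  0.00105163  0.00049105 -0.0020378
 -0.00105394]
tau [ 1.05797230e-04 -7.65745354e+01  2.25073166e+00 -2.85976571e+01
  1.53832266e-02  1.25503319e-02 -1.10691556e-05]
tcp_pos [0.19339472 0.64622199 0.23044138]
tool_rot [3.14151283e+00 1.66693367e-03 1.28000641e+00]
ft_force [ 0.00813407 -0.3126588   0.16523191]
ft_torque [-0.02112948  0.00268461 -0.06441058]
grip_width 0.08538672598404322
scene {'fov_y': 55.563293595184774, 'cx': 321.7069290777734, 'cy': 242.52934141301077, 'k1': -0.031010101792916633, 'view': array([[-0.50641575,  0.86227463,  0.00505465,  0.29516834],
       [ 0.59776389,  0.35528073, -0.71864729, -0.2719278 ],
       [-0.62146715, -0.36091282, -0.6953564 ,  1.54694374],
       [ 0.        ,  0.        ,  0.        ,  1.        ]])}
top {'fov_y': 44.237626204163064, 'cx': 309.4373819312959, 'cy': 240.4490028634309, 'k1': -0.011896258852805793, 'view': array([[-0.00449064, -0.99992369, -0.01150888,  0.00545698],
       [-0.98459773,  0.00643276, -0.17471672,  0.62500451],
       [ 0.17477742,  0.01054702, -0.98455148,  1.73757035],
       [ 0.        ,  0.        ,  0.        ,  1.        ]])}
```

View pics/scene0.png

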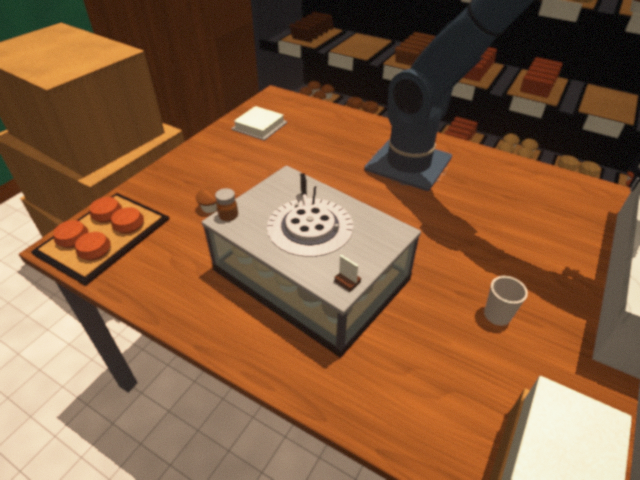

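View pics/top0.png

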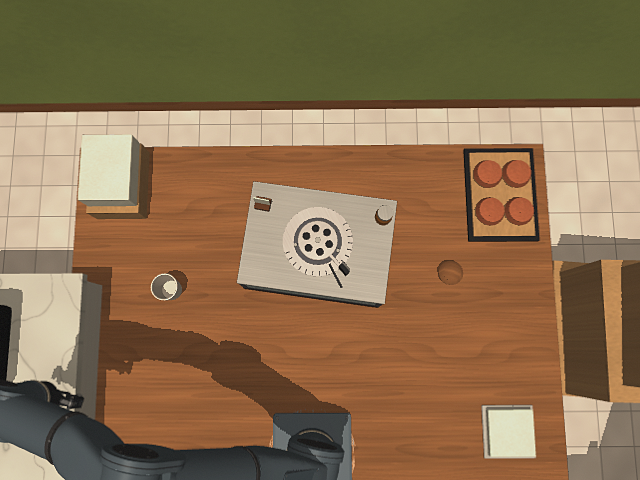

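The top view shows the vent at about (318,240), the black tab at about (344,268), and the long mark running to about (341,287). I'll zoom in to measure.

```bash
cat > h.py <<'E'
import numpy as np, cv2
from bench import arm, read_camera
def K(c):
    f=240/np.tan(np.radians(c["fov_y"]/2)); return f
def ray(c,u,v):
    f=K(c); d=np.array([(u-c["cx"])/f,(v-c["cy"])/f]); s=d.copy()
    for _ in range(20): s=d/(1+c["k1"]*(s@s))
    V=c["view"]; R=V[:3,:3]; o=-R.T@V[:3,3]; return o,R.T@np.array([s[0],s[1],1])
def plane(c,u,v,z):
    o,d=ray(c,u,v); return o+d*(z-o[2])/d[2]
def proj(c,p):
    V=c["view"]; q=V[:3,:3]@np.asarray(p)+V[:3,3]; s=q[:2]/q[2]; s=s*(1+c["k1"]*(s@s)); f=K(c)
    return np.array([c["cx"],c["cy"]])+f*s
def crop(c,u0,v0,w,h,k,name):
    im=c["img"][v0:v0+h,u0:u0+w,::-1]; cv2.imwrite(name,cv2.resize(im,None,fx=k,fy=k,interpolation=cv2.INTER_CUBIC))
E
python3 - <<'E'
from h import *
c=read_camera("top"); crop(c,230,170,180,150,4,"pics/top1.png")
s=read_camera("scene"); crop(s,190,150,240,200,3,"pics/sc1.png")
E
```

```text
(no output)
```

View pics/top1.png

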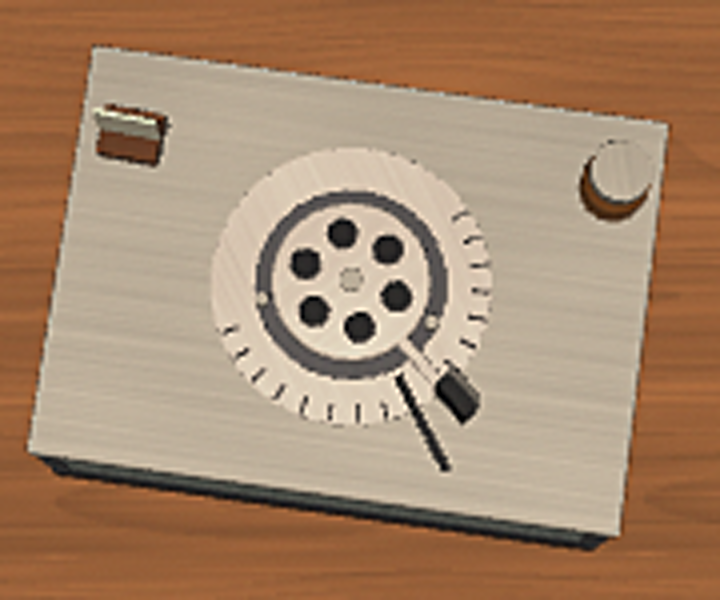

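View pics/sc1.png

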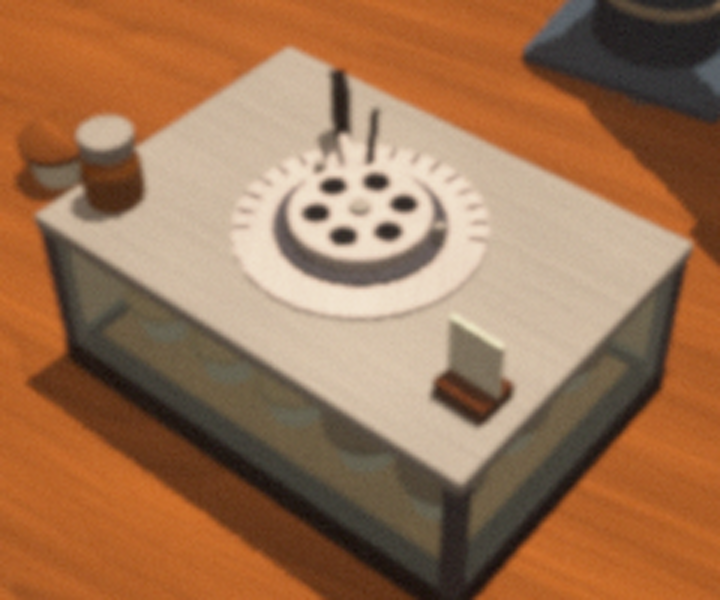

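```bash
cat > m.py <<'E'
from h import *
c=read_camera("top")
# roof corners
P=[plane(c,230+(u+.5)/4-.5,170+(v+.5)/4-.5,.170)[:2] for u,v in((92,45),(668,124),(620,537),(28,452))]
P=np.array(P); print("corners",P.round(4).tolist(),"mean",P.mean(0).round(4))
for a,b in((3,0),(2,1)): d=P[a]-P[b]; print("yaw x", np.arctan2(-d[1],-d[0]), np.linalg.norm(d))
for a,b in((1,0),(2,3)): d=P[b]-P[a]; print("yaw y", np.arctan2(-d[0],d[1]),np.linalg.norm(d))
# dark pixels
im=c["img"].astype(int); g=im.max(2)
# rectified roof view: z=.173, 0.5mm/px around approx centre
cen=plane(c,230+351/4-.4,170+280/4-.4,.190)[:2]; print("cen knob",cen)
def rect(z,half=.16,n=640):
    out=np.zeros((n,n,2),np.float32)
    xs=np.linspace(half,-half,n)
    for i,x in enumerate(xs):
        for j,y in enumerate(xs): out[i,j]=proj(c,[CEN[0]+x,CEN[1]+y,z])
    return cv2.remap(c["img"],out[...,0],out[...,1],cv2.INTER_CUBIC)
CEN=cen
r=rect(.173); cv2.imwrite("pics/rect.png",r[:,:,::-1])
np.save("rect.npy",r)
E
python3 m.py
```

```text
corners [[0.7808, 0.1644], [0.719, -0.2498], [0.4241, -0.2076], [0.4857, 0.2057]] mean [ 0.6024 -0.0218]
yaw x -0.13914334121397948 0.29795460620103964
yaw x -0.14229285385863688 0.29795478511579965
yaw y -0.14805478866212446 0.4188294089004414
yaw y -0.1480716918361597 0.41789102383496013
cen knob [ 0.60334264 -0.02162762]
```

View pics/rect.png

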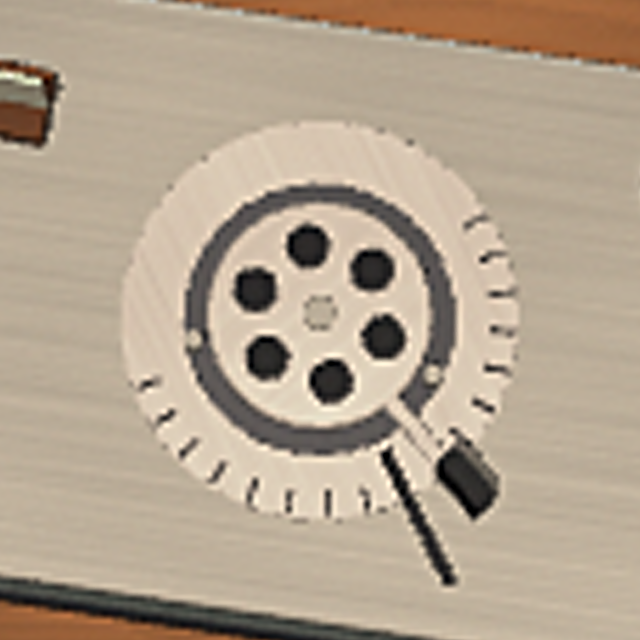

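```bash
cat >> h.py <<'E'
CEN=np.array([.6028,-.0218])
def rect(c,z,half=.16,n=640):
    xs=np.linspace(half,-half,n); X,Y=np.meshgrid(xs,xs,indexing="ij")
    p=np.stack([CEN[0]+X,CEN[1]+Y,np.full_like(X,z)],-1)
    V=c["view"]; q=p@V[:3,:3].T+V[:3,3]; s=q[...,:2]/q[...,2:]; s=s*(1+c["k1"]*(s**2).sum(-1,keepdims=True))
    o=(K(c)*s+[c["cx"],c["cy"]]).astype(np.float32)
    return cv2.remap(c["img"],o[...,0],o[...,1],cv2.INTER_CUBIC)
def go(pos,yaw):
    "tool-frame delta from present measured pose to a downward pose"
    s=arm.read_state(); y0=s["tool_rot"][2]; R=np.array([[np.cos(y0),np.sin(y0)],[np.sin(y0),-np.cos(y0)]])
    d=np.asarray(pos)-s["tcp_pos"]; xy=R.T@d[:2]
    return np.round([xy[0]*1e3,xy[1]*1e3,-d[2]*1e3],1), round(-(yaw-y0),4)
def polar(z_angle,r): return CEN+r*np.array([np.cos(z_angle),np.sin(z_angle)])
E
python3 - <<'E'
from h import *
c=read_camera("top")
a=rect(c,.189)[300:640,300:600]; b=rect(c,.230)[300:640,300:600]
cv2.imwrite("pics/r2.png",np.hstack([a,b])[:,:,::-1])
# mark angle: dark px on z=.173 in polar, radii 76..100
r=rect(c,.173).max(2); 
def rowang(img,radii,lo,hi,n=400):
    out=[]
    t=np.linspace(lo,hi,n)
    for R in radii:
        u=(319.5-R*np.sin(t)/.32*639).astype(np.float32); v=(319.5-R*np.cos(t)/.32*639).astype(np.float32)
        p=cv2.remap(img,u[None],v[None],cv2.INTER_LINEAR)[0].astype(float)
        w=np.clip(np.median(p)-30-p,0,None); out.append(round(float((w*t).sum()/w.sum()),4) if w.sum() else None)
    return out
print("mark",rowang(r,[.105,.115,.125,.13,.135,.14,.144],3.45,3.75))
o,d=ray(c,320,240); print("cam",o)
print([proj(read_camera("scene"),[*CEN,.19])])
E
```

```text
mark [3.6038, 3.5986, 3.602, 3.5998, 3.5989, 3.607, 3.6012]
cam [ 0.31171446 -0.01689014  1.81998899]
[array([309.56552297, 218.24163126])]
```

View pics/r2.png

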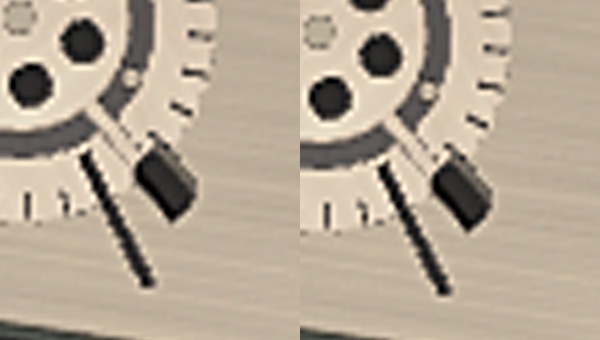

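The mark lies at world angle 3.602 rad, the lever at about 3.84 and the closed stop at about 1.895. I'll raise the tool and shut the fingers first.

Call:
{"fn": "servo_tool", "kwargs": {"plan": [{"delta_pos":[0,0,-40],"rot":[0,0,0],"hand":-1},{"delta_pos":[0,0,-80],"rot":[0,0,0],"hand":-1},{"delta_pos":[0,0,-100],"rot":[0,0,0],"hand":-1},{"delta_pos":[0,0,-100],"rot":[0,0,0],"hand":-1},{"delta_pos":[0,0,-100],"rot":[0,0,0],"hand":-1},{"delta_pos":[0,0,-100],"rot":[0,0,0],"hand":-1},{"delta_pos":[0,0,-100],"rot":[0,0,0],"hand":-1},{"delta_pos":[0,0,-100],"rot":[0,0,0],"hand":-1}]}}

```text
time: 1.35
tcp_pos: [0.1935, 0.6466, 0.3309]
tool_rot: [3.142, 0.001, 1.28]
ft_force: [-0.0, -0.1, -0.1]
grip_width: 0.0
```

```bash
python3 - <<'E'
from h import *
s=arm.read_state(); print(s["time"],s["tcp_pos"],s["tool_rot"],s["grip_width"])
for p,y in(([.42,.35,.33],.5),([*polar(4.18,.114),.33],1.04)): print(p,go(p,y))
E
```

```text
1.35 [0.19348802 0.64659094 0.33087585] [3.14157704e+00 6.48327034e-04 1.28001125e+00] 1.1274720076154959e-05
[0.42, 0.35, 0.33] (array([-219.2,  302. ,    0.9]), np.float64(0.78))
[np.float64(0.5449343836570584), np.float64(-0.12002204663542443), 0.33] (array([-633.7,  556.5,    0.9]), np.float64(0.24))
```

Call:
{"fn": "servo_tool", "kwargs": {"plan": [{"delta_pos":[-20,25,0],"rot":[0,0,0.02],"hand":-1},{"delta_pos":[-50,70,0],"rot":[0,0,0.06],"hand":-1},{"delta_pos":[-80,110,0],"rot":[0,0,0.1],"hand":-1},{"delta_pos":[-112,155,0],"rot":[0,0,0.14],"hand":-1},{"delta_pos":[-145,200,0],"rot":[0,0,0.18],"hand":-1},{"delta_pos":[-175,242,0],"rot":[0,0,0.22],"hand":-1},{"delta_pos":[-205,283,0],"rot":[0,0,0.24],"hand":-1},{"delta_pos":[-220,302,0],"rot":[0,0,0.24],"hand":-1}]}}

```text
time: 2.35
tcp_pos: [0.4217, 0.3464, 0.3316]
tool_rot: [3.14, -0.0, 1.036]
ft_force: [0.5, 0.7, 1.1]
grip_width: 0.0002
```

```bash
python3 - <<'E'
from h import *
s=arm.read_state(); print(s["time"],s["tcp_pos"],s["tool_rot"],s["joints"])
print(go([*polar(4.18,.114),.33],1.04))
E
```

```text
2.35 [0.42172189 0.3463555  0.3315854 ] [ 3.14048441e+00 -8.54604683e-05  1.03585839e+00] [-0.8978868   0.30773784  0.17270359  1.6209325  -0.05441157  1.21729132
  0.32154298]
(array([-338.4,  343.8,    1.6]), np.float64(-0.0041))
```

Call:
{"fn": "servo_tool", "kwargs": {"plan": [{"delta_pos":[-25,25,0],"rot":[0,0,0],"hand":-1},{"delta_pos":[-65,65,0],"rot":[0,0,0],"hand":-1},{"delta_pos":[-105,105,0],"rot":[0,0,0],"hand":-1},{"delta_pos":[-145,147,0],"rot":[0,0,0],"hand":-1},{"delta_pos":[-187,190,0],"rot":[0,0,0],"hand":-1},{"delta_pos":[-229,232,0],"rot":[0,0,0],"hand":-1},{"delta_pos":[-271,275,0],"rot":[0,0,0],"hand":-1},{"delta_pos":[-305,310,0],"rot":[0,0,0],"hand":-1}]}}

```text
time: 3.35
tcp_pos: [0.533, -0.0732, 0.3315]
tool_rot: [3.141, -0.0, 1.039]
ft_force: [0.1, -0.0, -0.8]
grip_width: 0.0003
```

```bash
python3 - <<'E'
from h import *
s=arm.read_state(); print(s["time"],s["tcp_pos"],s["tool_rot"],s["joints"])
print(go([*polar(4.18,.114),.198],1.04))
E
```

```text
3.35 [ 0.53295411 -0.07319492  0.33153542] [ 3.14084894e+00 -4.52509653e-05  1.03879546e+00] [-0.21741136  0.30704693  0.37131746  1.64427089 -0.11715317  1.21159095
  1.21806251]
(array([-34.3,  34.1, 133.5]), np.float64(-0.0012))
```

Call:
{"fn": "servo_tool", "kwargs": {"plan": [{"delta_pos":[-20,20,0],"rot":[0,0,0],"hand":-1},{"delta_pos":[-34,34,0],"rot":[0,0,0],"hand":-1},{"delta_pos":[-34,34,20],"rot":[0,0,0],"hand":-1},{"delta_pos":[-34,34,50],"rot":[0,0,0],"hand":-1},{"delta_pos":[-34,34,70],"rot":[0,0,0],"hand":-1},{"delta_pos":[-34,34,85],"rot":[0,0,0],"hand":-1},{"delta_pos":[-34,34,85],"rot":[0,0,0],"hand":-1},{"delta_pos":[-34,34,85],"rot":[0,0,0],"hand":-1}]}}

```text
time: 4.35
tcp_pos: [0.5453, -0.1173, 0.247]
tool_rot: [3.141, -0.0, 1.04]
ft_force: [-0.8, -0.7, 0.2]
grip_width: -0.0002
```

```bash
python3 - <<'E'
from h import *
s=arm.read_state(); print(s["time"],s["tcp_pos"],s["tool_rot"],s["ft_force"])
print(go([*polar(4.18,.114),.198],1.04))
c=read_camera("top"); crop(c,230,170,180,150,4,"pics/top2.png")
c=read_camera("scene"); crop(c,190,110,240,200,3,"pics/sc2.png")
E
```

```text
4.35 [ 0.54527329 -0.11730376  0.24704772] [ 3.14054845e+00 -3.97463588e-04  1.03999786e+00] [-0.82262336 -0.74287283  0.18637738]
(array([-2.5,  1.1, 49. ]), np.float64(-0.0))
```

View pics/sc2.png

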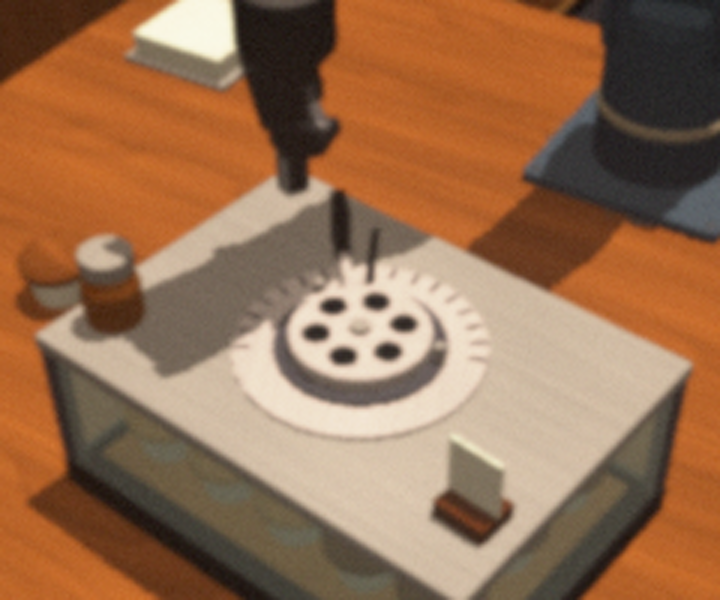

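View pics/top2.png

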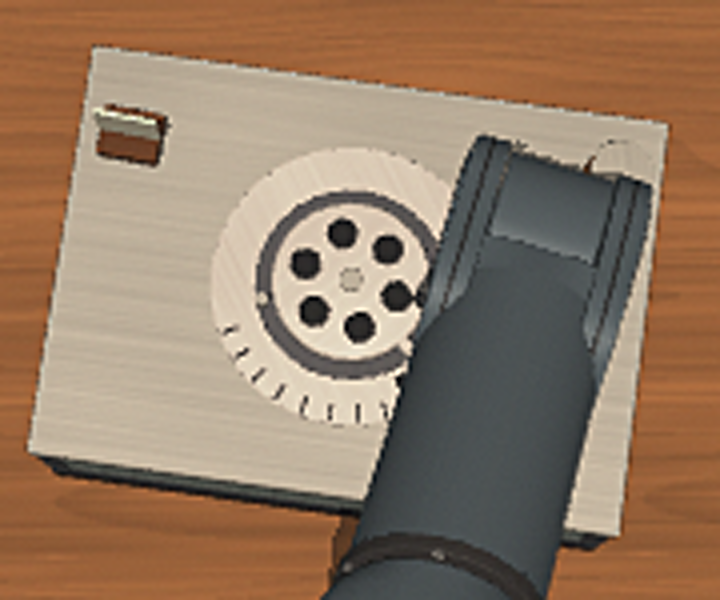

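Call:
{"fn": "servo_tool", "kwargs": {"plan": [{"delta_pos":[-1,1,15],"rot":[0,0,0],"hand":-1},{"delta_pos":[-1,1,35],"rot":[0,0,0],"hand":-1},{"delta_pos":[-1,1,49],"rot":[0,0,0],"hand":-1},{"delta_pos":[-1,1,49],"rot":[0,0,0],"hand":-1},{"delta_pos":[-1,1,49],"rot":[0,0,0],"hand":-1},{"delta_pos":[-1,1,49],"rot":[0,0,0],"hand":-1},{"delta_pos":[-1,1,49],"rot":[0,0,0],"hand":-1},{"delta_pos":[-1,1,49],"rot":[0,0,0],"hand":-1}]}}

```text
time: 5.45
tcp_pos: [0.5453, -0.1185, 0.1975]
tool_rot: [3.141, -0.0, 1.04]
ft_force: [-0.2, -0.4, -0.5]
grip_width: 0.0
```

```bash
cat > st.py <<'E'
from h import *
import sys
s=arm.read_state(); d=s["tcp_pos"][:2]-CEN; print(round(s["time"],2),s["tcp_pos"].round(4),s["tool_rot"].round(3),"F",s["ft_force"].round(1),"r %.4f ang %.4f"%(np.hypot(*d),np.arctan2(d[1],d[0])%6.283))
y=s["tool_rot"][2]; a=np.arctan2(d[1],d[0])%6.283
print("q7",s["joints"][6].round(2))
for th in map(float,sys.argv[1:]): print(th,go([*polar(th,.114),.198],th-np.pi))
E
python3 st.py 4.08 3.98 3.88 3.78 3.68 3.58 3.48 3.38
```

```text
5.45 [ 0.5453 -0.1185  0.1975] [ 3.141 -0.     1.04 ] F [-0.2 -0.4 -0.5] r 0.1125 ang 4.1759
q7 1.37
4.08 (array([ -0.9, -10.9,  -0.5]), np.float64(0.1017))
3.98 (array([  0.8, -22.2,  -0.5]), np.float64(0.2017))
3.88 (array([  3.7, -33.2,  -0.5]), np.float64(0.3017))
3.78 (array([  7.6, -43.9,  -0.5]), np.float64(0.4017))
3.68 (array([ 12.6, -54.2,  -0.5]), np.float64(0.5017))
3.58 (array([ 18.6, -63.9,  -0.5]), np.float64(0.6017))
3.48 (array([ 25.5, -73. ,  -0.5]), np.float64(0.7017))
3.38 (array([ 33.2, -81.3,  -0.5]), np.float64(0.8017))
```

Call:
{"fn": "servo_tool", "kwargs": {"plan": [{"delta_pos":[-0.5,-11,0],"rot":[0,0,0.1],"hand":-1},{"delta_pos":[1,-22,0],"rot":[0,0,0.2],"hand":-1},{"delta_pos":[4,-33,0],"rot":[0,0,0.3],"hand":-1},{"delta_pos":[8,-44,0],"rot":[0,0,0.4],"hand":-1},{"delta_pos":[13,-54,0],"rot":[0,0,0.5],"hand":-1},{"delta_pos":[19,-64,0],"rot":[0,0,0.6],"hand":-1},{"delta_pos":[25.5,-73,0],"rot":[0,0,0.7],"hand":-1},{"delta_pos":[33,-81,0],"rot":[0,0,0.8],"hand":-1}]}}

```text
time: 6.45
tcp_pos: [0.4917, -0.0497, 0.1974]
tool_rot: [3.141, 0.0, 0.236]
ft_force: [-0.6, -2.7, -1.2]
grip_width: -0.0001
```

```bash
python3 st.py 3.38 3.28 3.18 3.08 2.98 2.88 2.78 2.68 2.58; python3 - <<'E'
from h import *
c=read_camera("scene"); crop(c,190,110,240,200,3,"pics/sc3.png")
E
```

```text
6.45 [ 0.4917 -0.0497  0.1974] [3.141 0.    0.236] F [-0.6 -2.7 -1.2] r 0.1145 ang 3.3873
q7 0.57
3.38 (array([ 0.5, -0.9, -0.6]), np.float64(-0.0025))
3.28 (array([  1.1, -12.2,  -0.6]), np.float64(0.0975))
3.18 (array([  2.7, -23.5,  -0.6]), np.float64(0.1975))
3.08 (array([  5.5, -34.6,  -0.6]), np.float64(0.2975))
2.98 (array([  9.4, -45.3,  -0.6]), np.float64(0.3975))
2.88 (array([ 14.3, -55.5,  -0.6]), np.float64(0.4975))
2.78 (array([ 20.3, -65.3,  -0.6]), np.float64(0.5975))
2.68 (array([ 27.2, -74.4,  -0.6]), np.float64(0.6975))
2.58 (array([ 34.9, -82.7,  -0.6]), np.float64(0.7975))
```

View pics/sc3.png

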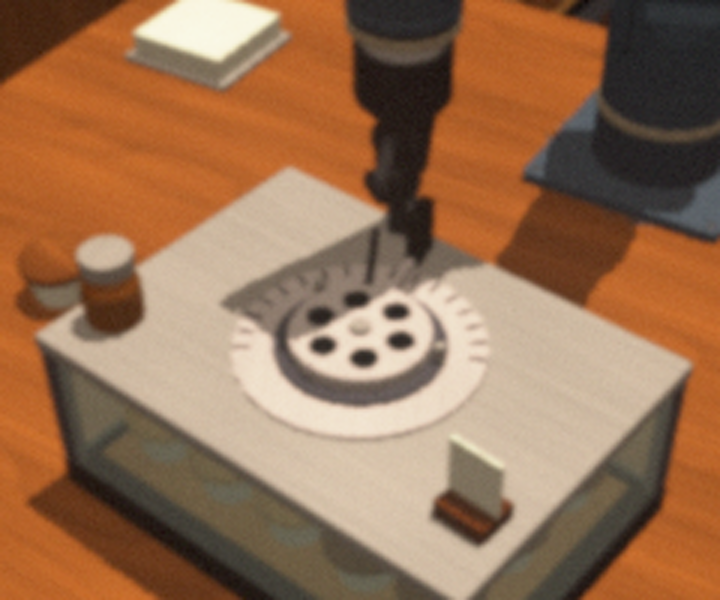

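The fingertip is pushing the lever and the tab now stands at about crop pixel (420,230), so I'll continue around the arc.

Call:
{"fn": "servo_tool", "kwargs": {"plan": [{"delta_pos":[1,-11,0],"rot":[0,0,0.1],"hand":-1},{"delta_pos":[2.5,-23,0],"rot":[0,0,0.2],"hand":-1},{"delta_pos":[5,-34,0],"rot":[0,0,0.3],"hand":-1},{"delta_pos":[9,-44.5,0],"rot":[0,0,0.4],"hand":-1},{"delta_pos":[14,-55,0],"rot":[0,0,0.5],"hand":-1},{"delta_pos":[20,-64.5,0],"rot":[0,0,0.6],"hand":-1},{"delta_pos":[27,-73.5,0],"rot":[0,0,0.7],"hand":-1},{"delta_pos":[34.5,-82,0],"rot":[0,0,0.8],"hand":-1}]}}

```text
time: 7.5
tcp_pos: [0.5052, 0.0387, 0.1971]
tool_rot: [3.141, 0.002, -0.562]
ft_force: [-3.3, -0.9, 0.7]
grip_width: -0.0
```

```bash
python3 st.py 2.58 2.53 2.48 2.43 2.38 2.33 2.28 2.23 2.18 2.13 2.1 2.07
```

```text
7.5 [0.5052 0.0387 0.1971] [ 3.141e+00  2.000e-03 -5.620e-01] F [-3.3 -0.9  0.7] r 0.1149 ang 2.5865
q7 -0.24
2.58 (array([ 0.9, -0.7, -0.9]), np.float64(-0.0001))
2.53 (array([ 1. , -6.4, -0.9]), np.float64(0.0499))
2.48 (array([  1.4, -12.1,  -0.9]), np.float64(0.0999))
2.43 (array([  2.2, -17.8,  -0.9]), np.float64(0.1499))
2.38 (array([  3.2, -23.4,  -0.9]), np.float64(0.1999))
2.33 (array([  4.4, -29. ,  -0.9]), np.float64(0.2499))
2.28 (array([  6. , -34.4,  -0.9]), np.float64(0.2999))
2.23 (array([  7.8, -39.8,  -0.9]), np.float64(0.3499))
2.18 (array([  9.9, -45.1,  -0.9]), np.float64(0.3999))
2.13 (array([ 12.2, -50.3,  -0.9]), np.float64(0.4499))
2.1 (array([ 13.8, -53.4,  -0.9]), np.float64(0.4799))
2.07 (array([ 15.4, -56.4,  -0.9]), np.float64(0.5099))
```

Call:
{"fn": "servo_tool", "kwargs": {"plan": [{"delta_pos":[1,-9,0],"rot":[0,0,0.08],"hand":-1},{"delta_pos":[2,-18,0],"rot":[0,0,0.15],"hand":-1},{"delta_pos":[4,-27,0],"rot":[0,0,0.23],"hand":-1},{"delta_pos":[6,-34,0],"rot":[0,0,0.3],"hand":-1},{"delta_pos":[7.5,-39.5,0],"rot":[0,0,0.35],"hand":-1},{"delta_pos":[9,-43,0],"rot":[0,0,0.38],"hand":-1},{"delta_pos":[10,-46,0],"rot":[0,0,0.41],"hand":-1},{"delta_pos":[11,-48,0],"rot":[0,0,0.43],"hand":-1}]}}

```text
time: 8.5
tcp_pos: [0.5407, 0.0737, 0.1971]
tool_rot: [3.141, 0.001, -0.991]
ft_force: [-3.6, -0.3, -1.1]
grip_width: 0.0
```

```bash
python3 st.py 2.14 2.12 2.1 2.08 2.06 2.04 2.02 2.0 1.98
```

```text
8.5 [0.5407 0.0737 0.1971] [ 3.141e+00  1.000e-03 -9.910e-01] F [-3.6 -0.3 -1.1] r 0.1139 ang 2.1477
q7 -0.62
2.14 (array([-0.1, -0.9, -0.9]), np.float64(0.0109))
2.12 (array([-0. , -3.2, -0.9]), np.float64(0.0309))
2.1 (array([ 0.1, -5.4, -0.9]), np.float64(0.0509))
2.08 (array([ 0.2, -7.7, -0.9]), np.float64(0.0709))
2.06 (array([  0.4, -10. ,  -0.9]), np.float64(0.0909))
2.04 (array([  0.6, -12.3,  -0.9]), np.float64(0.1109))
2.02 (array([  0.9, -14.5,  -0.9]), np.float64(0.1309))
2.0 (array([  1.2, -16.8,  -0.9]), np.float64(0.1509))
1.98 (array([  1.6, -19. ,  -0.9]), np.float64(0.1709))
```

Call:
{"fn": "servo_tool", "kwargs": {"plan": [{"delta_pos":[0,-2,0],"rot":[0,0,0.02],"hand":-1},{"delta_pos":[0,-4,0],"rot":[0,0,0.035],"hand":-1},{"delta_pos":[0,-6,0],"rot":[0,0,0.05],"hand":-1},{"delta_pos":[0,-7,0],"rot":[0,0,0.06],"hand":-1},{"delta_pos":[0,-8,0],"rot":[0,0,0.07],"hand":-1},{"delta_pos":[0.5,-9,0],"rot":[0,0,0.08],"hand":-1},{"delta_pos":[0.5,-9.5,0],"rot":[0,0,0.09],"hand":-1},{"delta_pos":[0.5,-10,0],"rot":[0,0,0.09],"hand":-1}]}}

```text
time: 9.5
tcp_pos: [0.5495, 0.0788, 0.1973]
tool_rot: [-3.142, 0.0, -1.08]
ft_force: [-3.4, 0.7, -1.7]
grip_width: -0.0002
```

```bash
python3 st.py 2.04 2.02; python3 - <<'E'
from h import *
c=read_camera("scene"); crop(c,190,110,240,200,3,"pics/sc4.png")
E
```

```text
9.5 [0.5495 0.0788 0.1973] [-3.142  0.    -1.08 ] F [-3.4  0.7 -1.7] r 0.1138 ang 2.0579
q7 -0.7
2.04 (array([-0.2, -2. , -0.7]), np.float64(0.0215))
2.02 (array([-0.1, -4.3, -0.7]), np.float64(0.0415))
```

View pics/sc4.png

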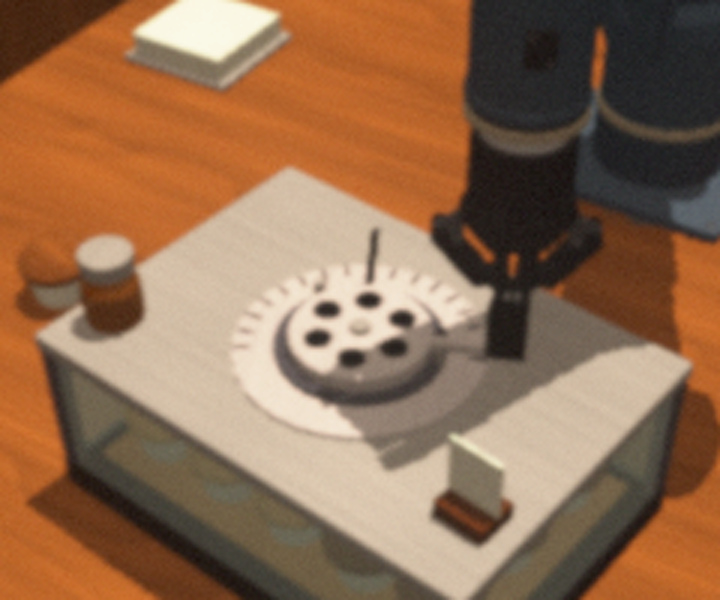

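Call:
{"fn": "servo_tool", "kwargs": {"plan": [{"delta_pos":[0,-0.5,0],"rot":[0,0,0.01],"hand":-1},{"delta_pos":[0,-1,0],"rot":[0,0,0.02],"hand":-1},{"delta_pos":[0,-1.5,0],"rot":[0,0,0.02],"hand":-1},{"delta_pos":[0,-2,0],"rot":[0,0,0.02],"hand":-1},{"delta_pos":[0,-2.5,0],"rot":[0,0,0.02],"hand":-1},{"delta_pos":[0,-3,0],"rot":[0,0,0.02],"hand":-1},{"delta_pos":[0,-3,0],"rot":[0,0,0.02],"hand":-1},{"delta_pos":[0,-3,0],"rot":[0,0,0.02],"hand":-1}]}}

```text
time: 10.55
tcp_pos: [0.5522, 0.08, 0.1973]
tool_rot: [-3.142, -0.0, -1.1]
ft_force: [-3.1, 0.4, -0.3]
grip_width: -0.0
```

```bash
python3 st.py 2.04 2.02
```

```text
10.55 [0.5522 0.08   0.1973] [-3.142 -0.    -1.1  ] F [-3.1  0.4 -0.3] r 0.1137 ang 2.0320
q7 -0.72
2.04 (array([-0.3,  0.9, -0.7]), np.float64(0.0016))
2.02 (array([-0.3, -1.4, -0.7]), np.float64(0.0216))
```

Call:
{"fn": "servo_tool", "kwargs": {"plan": [{"delta_pos":[0,-0.5,0],"rot":[0,0,0.01],"hand":-1},{"delta_pos":[0,-1,0],"rot":[0,0,0.01],"hand":-1},{"delta_pos":[0,-1.5,0],"rot":[0,0,0.02],"hand":-1},{"delta_pos":[0,-2,0],"rot":[0,0,0.02],"hand":-1},{"delta_pos":[0,-2.5,0],"rot":[0,0,0.02],"hand":-1},{"delta_pos":[0,-2.5,0],"rot":[0,0,0.02],"hand":-1},{"delta_pos":[0,-2.5,0],"rot":[0,0,0.02],"hand":-1},{"delta_pos":[0,-2.5,0],"rot":[0,0,0.02],"hand":-1}]}}

```text
time: 11.55
tcp_pos: [0.5524, 0.0804, 0.1972]
tool_rot: [3.138, 0.001, -1.122]
ft_force: [-12.4, -1.6, 5.2]
grip_width: 0.0001
```

```bash
python3 st.py 2.02 2.0
```

```text
11.55 [0.5524 0.0804 0.1972] [ 3.138e+00  1.000e-03 -1.122e+00] F [-12.4  -1.6   5.2] r 0.1139 ang 2.0291
q7 -0.73
2.02 (array([-0.1, -1. , -0.8]), np.float64(0.0001))
2.0 (array([-0.1, -3.3, -0.8]), np.float64(0.0201))
```

Call:
{"fn": "servo_tool", "kwargs": {"plan": [{"delta_pos":[0,-0.5,0],"rot":[0,0,0],"hand":-1},{"delta_pos":[0,-1,0],"rot":[0,0,0],"hand":-1},{"delta_pos":[0,-1.5,0],"rot":[0,0,0],"hand":-1},{"delta_pos":[0,-1.5,0],"rot":[0,0,0],"hand":-1},{"delta_pos":[0,-1.5,0],"rot":[0,0,0],"hand":-1},{"delta_pos":[0,-1.5,0],"rot":[0,0,0],"hand":-1},{"delta_pos":[0,-1.5,0],"rot":[0,0,0],"hand":-1},{"delta_pos":[0,-1.5,0],"rot":[0,0,0],"hand":-1}]}}

```text
time: 12.55
tcp_pos: [0.5525, 0.0804, 0.1971]
tool_rot: [3.136, 0.002, -1.122]
ft_force: [-17.0, -2.6, 10.4]
grip_width: -0.0003
```

```bash
python3 st.py 2.04 2.08
```

```text
12.55 [0.5525 0.0804 0.1971] [ 3.136e+00  2.000e-03 -1.122e+00] F [-17.   -2.6  10.4] r 0.1139 ang 2.0283
q7 -0.73
2.04 (array([-0. ,  1.3, -0.9]), np.float64(-0.0206))
2.08 (array([ 0.2,  5.9, -0.9]), np.float64(-0.0606))
```

Call:
{"fn": "servo_tool", "kwargs": {"plan": [{"delta_pos":[0,8,0],"rot":[0,0,0],"hand":-1},{"delta_pos":[0,18,0],"rot":[0,0,0],"hand":-1},{"delta_pos":[0,25,0],"rot":[0,0,0],"hand":-1},{"delta_pos":[0,25,0],"rot":[0,0,0],"hand":-1},{"delta_pos":[0,25,-30],"rot":[0,0,0],"hand":-1},{"delta_pos":[0,25,-60],"rot":[0,0,0],"hand":-1},{"delta_pos":[0,25,-70],"rot":[0,0,0],"hand":-1},{"delta_pos":[0,25,-70],"rot":[0,0,0],"hand":-1}]}}

```text
time: 13.55
tcp_pos: [0.5335, 0.0712, 0.2673]
tool_rot: [-3.141, -0.0, -1.12]
ft_force: [-0.7, -0.2, -0.3]
grip_width: 0.0
```

```bash
python3 st.py 1.52; python3 - <<'E'
from h import *
c=read_camera("scene"); crop(c,190,110,240,200,3,"pics/sc5.png")
c=read_camera("top"); cv2.imwrite("pics/t5.png",np.hstack([rect(c,.189)[300:600,20:340],rect(c,.230)[300:600,20:340]])[:,:,::-1])
E
```

```text
13.55 [0.5335 0.0712 0.2673] [-3.141 -0.    -1.12 ] F [-0.7 -0.2 -0.3] r 0.1160 ang 2.2109
q7 -0.79
1.52 (array([ 14. , -76.6,  69.3]), np.float64(0.5021))
```

View pics/sc5.png

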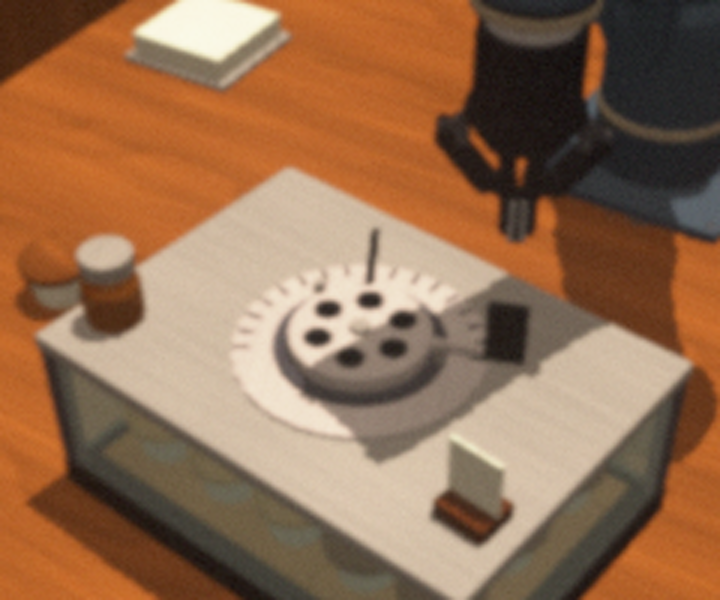

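View pics/t5.png

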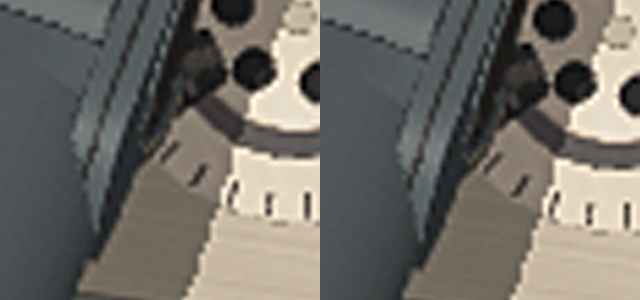

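Call:
{"fn": "servo_tool", "kwargs": {"plan": [{"delta_pos":[0,-15,0],"rot":[0,0,0.1],"hand":-1},{"delta_pos":[3,-35,0],"rot":[0,0,0.22],"hand":-1},{"delta_pos":[7,-55,0],"rot":[0,0,0.35],"hand":-1},{"delta_pos":[12,-72,0],"rot":[0,0,0.46],"hand":-1},{"delta_pos":[14,-77,0],"rot":[0,0,0.5],"hand":-1},{"delta_pos":[14,-77,0],"rot":[0,0,0.5],"hand":-1},{"delta_pos":[14,-77,0],"rot":[0,0,0.5],"hand":-1},{"delta_pos":[14,-77,0],"rot":[0,0,0.5],"hand":-1}]}}

```text
time: 14.65
tcp_pos: [0.6082, 0.0918, 0.2675]
tool_rot: [-3.141, 0.001, -1.619]
ft_force: [0.1, 0.8, -0.5]
grip_width: -0.0003
```

```bash
python3 st.py 1.52; python3 - <<'E'
from h import *
c=read_camera("scene"); crop(c,190,110,240,200,3,"pics/sc6.png")
E
```

```text
14.65 [0.6082 0.0918 0.2675] [-3.141e+00  1.000e-03 -1.619e+00] F [ 0.1  0.8 -0.5] r 0.1138 ang 1.5229
q7 -1.21
1.52 (array([-0.2, -0.3, 69.5]), np.float64(0.0022))
```

View pics/sc6.png

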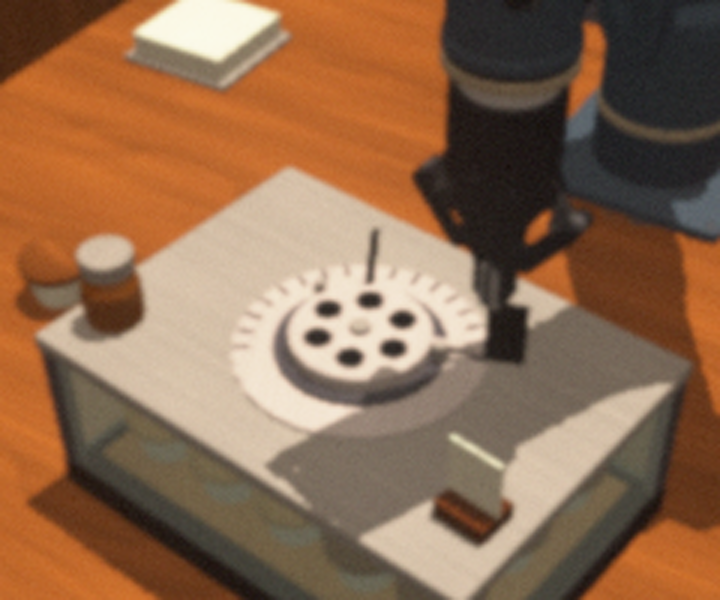

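```bash
python3 - <<'E'
from h import *
c=read_camera("scene")
f=lambda p:((proj(c,p)-[190,110])*3).round(0)
print("tip",f([.6082,.0918,.2675]),"tip low",f([.6082,.0918,.198]))
for a in(1.895,1.85,1.95): print(a,"tab top",f([*polar(a,.112),.23]),f([*polar(a,.112),.182]))
# crop shadows etc
crop(c,190,110,240,200,3,"pics/sc7.png")
E
```

```text
tip [492. 300.] tip low [487. 373.]
1.895 tab top [507. 305.] [503. 353.]
1.85 tab top [505. 309.] [501. 358.]
1.95 tab top [508. 299.] [504. 348.]
```

Call:
{"fn": "servo_tool", "kwargs": {"plan": [{"delta_pos":[0,0,15],"rot":[0,0,0],"hand":-1},{"delta_pos":[0,0,35],"rot":[0,0,0],"hand":-1},{"delta_pos":[0,0,55],"rot":[0,0,0],"hand":-1},{"delta_pos":[0,0,69],"rot":[0,0,0],"hand":-1},{"delta_pos":[0,0,69],"rot":[0,0,0],"hand":-1},{"delta_pos":[0,0,69],"rot":[0,0,0],"hand":-1},{"delta_pos":[0,0,69],"rot":[0,0,0],"hand":-1},{"delta_pos":[0,0,69],"rot":[0,0,0],"hand":-1}]}}

```text
time: 15.75
tcp_pos: [0.6089, 0.0919, 0.1988]
tool_rot: [-3.141, 0.0, -1.62]
ft_force: [1.1, 0.6, 0.1]
grip_width: 0.0002
```

```bash
python3 st.py 1.6 1.68 1.76 1.84 1.92 2.0 2.08 2.16
```

```text
15.75 [0.6089 0.0919 0.1988] [-3.141  0.    -1.62 ] F [1.1 0.6 0.1] r 0.1138 ang 1.5176
q7 -1.16
1.6 (array([0.2, 9.4, 0.8]), np.float64(-0.0784))
1.68 (array([ 1.3, 18.4,  0.8]), np.float64(-0.1584))
1.76 (array([ 3.1, 27.4,  0.8]), np.float64(-0.2384))
1.84 (array([ 5.6, 36.1,  0.8]), np.float64(-0.3184))
1.92 (array([ 8.8, 44.7,  0.8]), np.float64(-0.3984))
2.0 (array([12.6, 52.9,  0.8]), np.float64(-0.4784))
2.08 (array([17.2, 60.9,  0.8]), np.float64(-0.5584))
2.16 (array([22.3, 68.4,  0.8]), np.float64(-0.6384))
```

Call:
{"fn": "servo_tool", "kwargs": {"plan": [{"delta_pos":[0.2,9,0.5],"rot":[0,0,-0.08],"hand":-1},{"delta_pos":[1.3,18.5,0.5],"rot":[0,0,-0.16],"hand":-1},{"delta_pos":[3,27.5,0.5],"rot":[0,0,-0.24],"hand":-1},{"delta_pos":[5.6,36,0.5],"rot":[0,0,-0.32],"hand":-1},{"delta_pos":[8.8,44.5,0.5],"rot":[0,0,-0.4],"hand":-1},{"delta_pos":[12.6,53,0.5],"rot":[0,0,-0.48],"hand":-1},{"delta_pos":[17,61,0.5],"rot":[0,0,-0.56],"hand":-1},{"delta_pos":[22.3,68.5,0.5],"rot":[0,0,-0.64],"hand":-1}]}}

```text
time: 16.75
tcp_pos: [0.54, 0.0731, 0.1984]
tool_rot: [-3.139, -0.001, -0.977]
ft_force: [3.5, 1.0, -2.1]
grip_width: 0.0001
```

```bash
python3 st.py 2.16 2.24 2.32 2.40 2.48 2.56 2.64 2.72 2.8
```

```text
16.75 [0.54   0.0731 0.1984] [-3.139e+00 -1.000e-03 -9.770e-01] F [ 3.5  1.  -2.1] r 0.1138 ang 2.1550
q7 -0.6
2.16 (array([-0.2,  0.6,  0.4]), np.float64(0.0047))
2.24 (array([0.1, 9.7, 0.4]), np.float64(-0.0753))
2.32 (array([ 1.2, 18.7,  0.4]), np.float64(-0.1553))
2.4 (array([ 3. , 27.7,  0.4]), np.float64(-0.2353))
2.48 (array([ 5.4, 36.5,  0.4]), np.float64(-0.3153))
2.56 (array([ 8.6, 45. ,  0.4]), np.float64(-0.3953))
2.64 (array([12.4, 53.3,  0.4]), np.float64(-0.4753))
2.72 (array([16.9, 61.2,  0.4]), np.float64(-0.5553))
2.8 (array([22.1, 68.8,  0.4]), np.float64(-0.6353))
```

Call:
{"fn": "servo_tool", "kwargs": {"plan": [{"delta_pos":[0.2,9,0],"rot":[0,0,-0.08],"hand":-1},{"delta_pos":[1.2,18.5,0],"rot":[0,0,-0.16],"hand":-1},{"delta_pos":[3,27.5,0],"rot":[0,0,-0.24],"hand":-1},{"delta_pos":[5.4,36.5,0],"rot":[0,0,-0.32],"hand":-1},{"delta_pos":[8.6,45,0],"rot":[0,0,-0.4],"hand":-1},{"delta_pos":[12.4,53,0],"rot":[0,0,-0.48],"hand":-1},{"delta_pos":[17,61,0],"rot":[0,0,-0.56],"hand":-1},{"delta_pos":[22,69,0],"rot":[0,0,-0.64],"hand":-1}]}}

```text
time: 17.75
tcp_pos: [0.4952, 0.0166, 0.1985]
tool_rot: [-3.14, -0.002, -0.337]
ft_force: [2.2, 2.6, 1.4]
grip_width: -0.0
```

```bash
python3 st.py 2.8 2.88 2.96 3.04 3.12 3.2 3.26 3.3 3.34
```

```text
17.75 [0.4952 0.0166 0.1985] [-3.14e+00 -2.00e-03 -3.37e-01] F [2.2 2.6 1.4] r 0.1142 ang 2.7989
q7 -0.02
2.8 (array([0.2, 0.1, 0.5]), np.float64(0.0048))
2.88 (array([0.6, 9.2, 0.5]), np.float64(-0.0752))
2.96 (array([ 1.6, 18.3,  0.5]), np.float64(-0.1552))
3.04 (array([ 3.4, 27.2,  0.5]), np.float64(-0.2352))
3.12 (array([ 5.9, 36. ,  0.5]), np.float64(-0.3152))
3.2 (array([ 9. , 44.6,  0.5]), np.float64(-0.3952))
3.26 (array([11.9, 50.8,  0.5]), np.float64(-0.4552))
3.3 (array([13.9, 54.8,  0.5]), np.float64(-0.4952))
3.34 (array([16.2, 58.8,  0.5]), np.float64(-0.5352))
```

Call:
{"fn": "servo_tool", "kwargs": {"plan": [{"delta_pos":[0.5,9,0],"rot":[0,0,-0.08],"hand":-1},{"delta_pos":[1.5,18,0],"rot":[0,0,-0.16],"hand":-1},{"delta_pos":[3.4,27,0],"rot":[0,0,-0.24],"hand":-1},{"delta_pos":[5.8,36,0],"rot":[0,0,-0.32],"hand":-1},{"delta_pos":[9,44.5,0],"rot":[0,0,-0.4],"hand":-1},{"delta_pos":[12,51,0],"rot":[0,0,-0.46],"hand":-1},{"delta_pos":[14,55,0],"rot":[0,0,-0.5],"hand":-1},{"delta_pos":[15,57,0],"rot":[0,0,-0.52],"hand":-1}]}}

```text
time: 18.75
tcp_pos: [0.4896, -0.0422, 0.1982]
tool_rot: [-3.141, -0.001, 0.181]
ft_force: [0.8, 3.3, 1.3]
grip_width: -0.0001
```

```bash
python3 st.py 3.34 3.36 3.38 3.4 3.42 3.44 3.46; python3 - <<'E'
from h import *
c=read_camera("scene"); crop(c,250,130,100,100,6,"pics/sc8.png")
c=read_camera("top"); crop(c,230,170,180,150,4,"pics/t8.png")
E
```

```text
18.75 [ 0.4896 -0.0422  0.1982] [-3.141e+00 -1.000e-03  1.810e-01] F [0.8 3.3 1.3] r 0.1150 ang 3.3197
q7 0.51
3.34 (array([1. , 2.3, 0.2]), np.float64(-0.0176))
3.36 (array([1.1, 4.6, 0.2]), np.float64(-0.0376))
3.38 (array([1.2, 6.8, 0.2]), np.float64(-0.0576))
3.4 (array([1.3, 9.1, 0.2]), np.float64(-0.0776))
3.42 (array([ 1.5, 11.4,  0.2]), np.float64(-0.0976))
3.44 (array([ 1.8, 13.7,  0.2]), np.float64(-0.1176))
3.46 (array([ 2.1, 15.9,  0.2]), np.float64(-0.1376))
```

View pics/sc8.png

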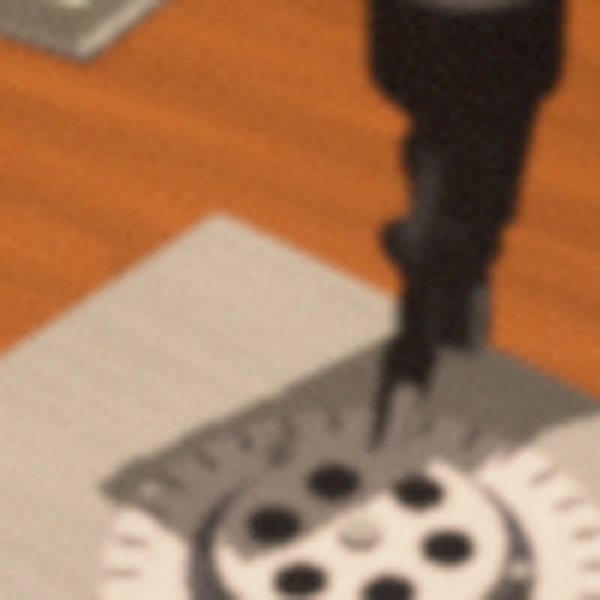

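View pics/t8.png

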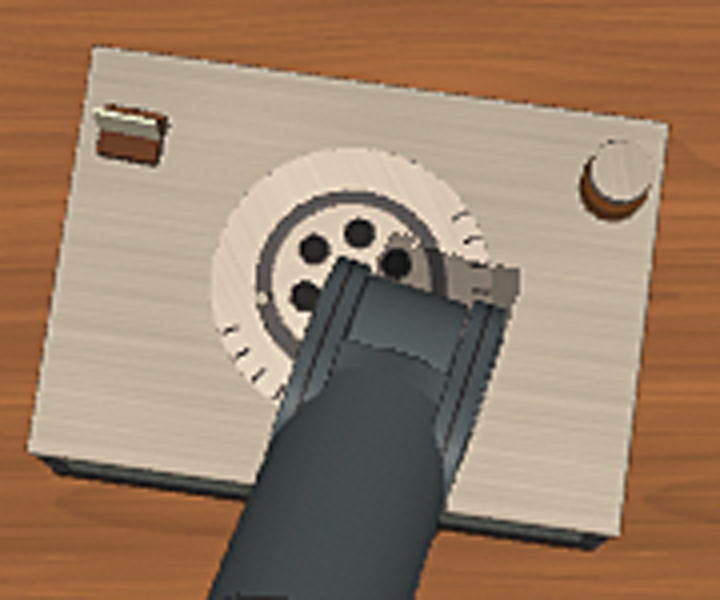

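Call:
{"fn": "servo_tool", "kwargs": {"plan": [{"delta_pos":[0.5,2,0],"rot":[0,0,-0.02],"hand":-1},{"delta_pos":[0.5,4,0],"rot":[0,0,-0.04],"hand":-1},{"delta_pos":[0.8,6,0],"rot":[0,0,-0.06],"hand":-1},{"delta_pos":[1,8,0],"rot":[0,0,-0.08],"hand":-1},{"delta_pos":[1.5,10,0],"rot":[0,0,-0.09],"hand":-1},{"delta_pos":[1.5,11,0],"rot":[0,0,-0.1],"hand":-1},{"delta_pos":[1.5,11,0],"rot":[0,0,-0.1],"hand":-1},{"delta_pos":[1.5,11,0],"rot":[0,0,-0.1],"hand":-1}]}}

```text
time: 19.85
tcp_pos: [0.4928, -0.0531, 0.1978]
tool_rot: [3.141, -0.0, 0.28]
ft_force: [-1.1, -0.2, -0.5]
grip_width: 0.0
```

```bash
python3 st.py
```

```text
19.85 [ 0.4928 -0.0531  0.1978] [ 3.141 -0.     0.28 ] F [-1.1 -0.2 -0.5] r 0.1144 ang 3.4183
q7 0.61
```

Call:
{"fn": "servo_tool", "kwargs": {"plan": [{"delta_pos":[0,-12,0],"rot":[0,0,0],"hand":-1},{"delta_pos":[0,-30,0],"rot":[0,0,0],"hand":-1},{"delta_pos":[0,-45,-10],"rot":[0,0,0],"hand":-1},{"delta_pos":[0,-75,-40],"rot":[0,0,0],"hand":-1},{"delta_pos":[0,-120,-60],"rot":[0,0,0],"hand":-1},{"delta_pos":[0,-165,-70],"rot":[0,0,0],"hand":-1},{"delta_pos":[0,-210,-70],"rot":[0,0,0],"hand":-1},{"delta_pos":[0,-230,-70],"rot":[0,0,0],"hand":-1}]}}

```text
time: 20.85
tcp_pos: [0.4283, 0.1715, 0.2681]
tool_rot: [-3.141, -0.001, 0.284]
ft_force: [-0.4, -0.3, -0.5]
grip_width: -0.0002
```

```bash
python3 st.py; python3 - <<'E'
from h import *
c=read_camera("top"); cv2.imwrite("pics/full9.png",c["img"][:,:,::-1])
cv2.imwrite("pics/t9.png",np.hstack([rect(c,z)[290:640,200:460] for z in(.173,.189,.23)])[:,:,::-1])
s=read_camera("scene"); crop(s,250,130,100,100,6,"pics/sc9.png")
E
```

```text
20.85 [0.4283 0.1715 0.2681] [-3.141e+00 -1.000e-03  2.840e-01] F [-0.4 -0.3 -0.5] r 0.2604 ang 2.3051
q7 0.01
```

View pics/t9.png

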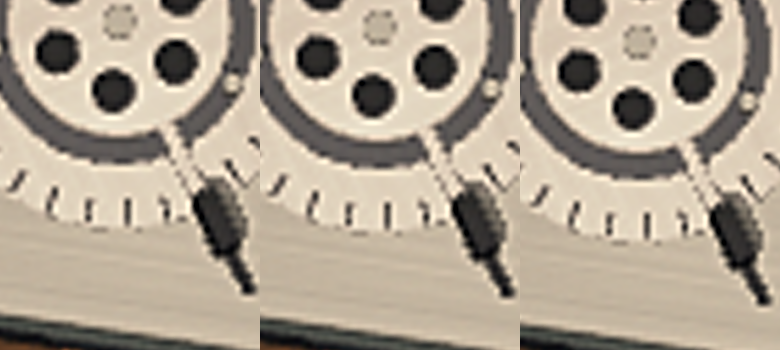

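View pics/sc9.png

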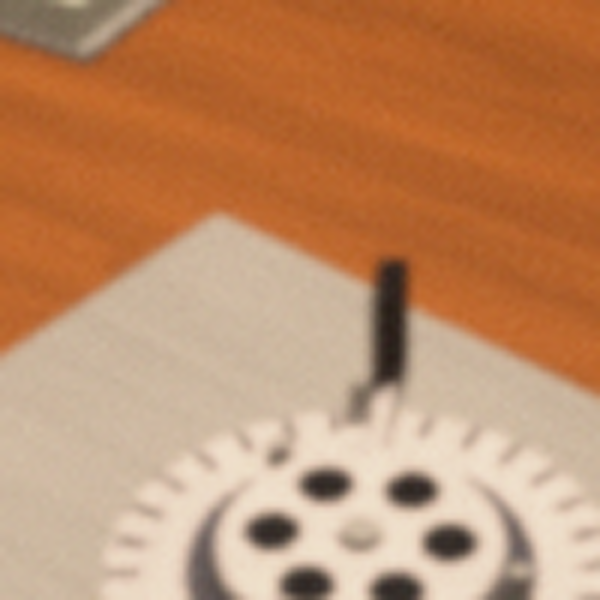

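```bash
cat > lev.py <<'E'
from h import *
import sys
def prof(img,R,t):
    u=(319.5-R*np.sin(t)/.32*639).astype(np.float32); v=(319.5-R*np.cos(t)/.32*639).astype(np.float32)
    return cv2.remap(img,u[None],v[None],cv2.INTER_LINEAR)[0].astype(float)
def holes(c,z=.190):
    g=cv2.GaussianBlur(rect(c,z).max(2),(0,0),2); m=(g<100).astype(np.uint8)
    n,l,st,ce=cv2.connectedComponentsWithStats(m); P=[]
    for i in range(1,n):
        p=(319.5-ce[i])*.32/639; r=np.hypot(*p)
        if r<.05 and st[i,4]>300: P.append([p[1],p[0]])
    P=np.array(P); ctr=P.mean(0); d=P-ctr; a=np.arctan2(d[:,1],d[:,0])
    z6=np.exp(6j*a).mean(); base=np.angle(z6)/6
    return len(P),ctr+CEN,np.hypot(*d.T).round(4),[round(base+np.pi/6+k*np.pi/3,4) for k in range(2,4)],abs(z6)
if __name__=="__main__":
    c=read_camera("top") if len(sys.argv)<2 else None
    if c is None:
        c=read_camera("top"); c["img"]=cv2.imread(sys.argv[1])[:,:,::-1].copy()
    print(holes(c)); 
    im=rect(c,.189)
    cv2.imwrite("pics/z_%s.png"%sys.argv[2] if len(sys.argv)>2 else "pics/z.png",cv2.resize(im[380:600,330:480],None,fx=3,fy=2.7,interpolation=cv2.INTER_CUBIC)[:,:,::-1])
    g=im.mean(2); t=np.arange(3.3,3.95,.02)
    print(" ".join("%4.2f"%x for x in t))
    for R in(.062,.066,.07,.074,.078,.082,.086,.09,.094): print(R," ".join("%4d"%x for x in prof(g.astype(np.float32),R,t)))
E
echo now; python3 lev.py pics/full9.png; echo start;  python3 lev.py pics/top0.png a|head -1
```

```text
now
(7, array([ 0.60298193, -0.02054631]), array([0.005 , 0.0345, 0.0334, 0.0348, 0.0332, 0.0345, 0.0335]), [np.float64(2.5332), np.float64(3.5804)], np.float64(0.9952389990860009))
3.30 3.32 3.34 3.36 3.38 3.40 3.42 3.44 3.46 3.48 3.50 3.52 3.54 3.56 3.58 3.60 3.62 3.64 3.66 3.68 3.70 3.72 3.74 3.76 3.78 3.80 3.82 3.84 3.86 3.88 3.90 3.92 3.94
0.062   93   91   89   90   91   91   90   87   77   79  121  182  229  229  213  196  160  111   85   80   79   85   90   92   92   92   92   92   90   91   91   90   90
0.066   81   79   77   78   79   79   86   89   82   65   70  129  191  227  230  216  178  135   97   80   84   90   85   70   66   80   78   73   83   80   74   81   77
0.07  186  170  145  138  168  192  197  193  172  134  150  209  233  215  213  215  180  121   93  135  192  224  229  217  194  190  196  198  217  216  193  181  183
0.074  216  219  222  218  211  206  207  212  218  193  146  151  199  213  207  189  160  163  195  213  212  207  206  208  208  206  204  207  206  207  208  205  207
0.078  207  206  206  207  206  204  204  205  211  213  185  172  195
[... 265 characters left out ...]
6  206
0.086  207  209  212  202  194  206  209  206  208  211  183  145  178  221  217  202  152  122  190  234  224  215  213  209  157  108  146  208  210  205  206  206  208
0.09  206  214  208  141  100  143  196  210  206  215  219  175  158  231  212  189  171  106   83  101  136  174  218  220  124   83  178  229  210  204  205  203  207
0.094  205  208  225  232  135  131  213  219  207  213  240  185   51   18   32   37   59   41   55   93  110  112  172  228  110   59  195  223  207  205  203  201  204
start
(7, array([ 0.6026458, -0.0209065]), array([0.0054, 0.0346, 0.0348, 0.0338, 0.0342, 0.0331, 0.0333]), [np.float64(2.8156), np.float64(3.8628)], np.float64(0.8153213332326549))
```

View pics/z.png

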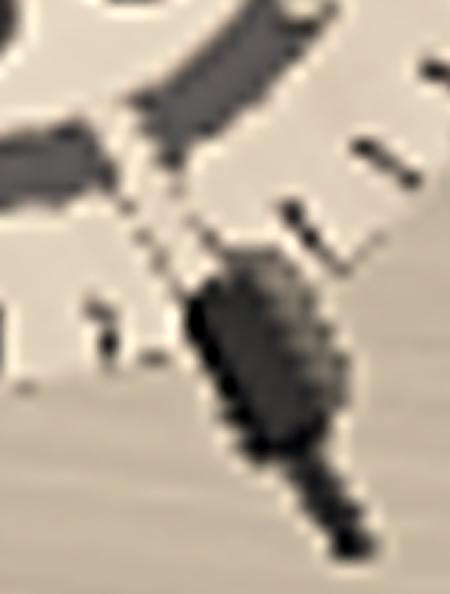

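```bash
sed -i 's/if r<.05 and/if .02<r<.05 and/' lev.py; for f in full9 top0; do python3 lev.py pics/$f.png a|head -1; done
python3 - <<'E'
from lev import *
c=read_camera("top"); g=rect(c,.173); 
# vent disc ring-dark annulus centre at hub top z=.176 : fit outer hub circle (r 68)
g=cv2.GaussianBlur(rect(c,.176).mean(2).astype(np.float32),(0,0),1)
pts=[]
for t in np.arange(-1.3,3.3,.05):
    R=np.arange(.060,.076,.0003); u=(319.5-R*np.sin(t)/.32*639).astype(np.float32); v=(319.5-R*np.cos(t)/.32*639).astype(np.float32)
    p=cv2.remap(g,u[None],v[None],cv2.INTER_LINEAR)[0]; k=np.argmax(np.gradient(p)); pts.append([R[k]*np.cos(t),R[k]*np.sin(t)])
P=np.array(pts,np.float32); A=np.c_[2*P,np.ones(len(P))]; x=np.linalg.lstsq(A,(P**2).sum(1),rcond=None)[0]; print("hub centre offset",x[:2],"r",np.sqrt(x[2]+x[0]**2+x[1]**2))
# mark beyond tab
m=rect(c,.173).mean(2).astype(np.float32); t=np.arange(3.45,3.75,.002)
for R in(.132,.136,.14,.144):
    p=prof(m,R,t); w=np.clip(np.median(p)-30-p,0,None); print(R,(w*t).sum()/w.sum())
E
```

```text
(6, array([ 0.60332491, -0.02130368]), array([0.0341, 0.0338, 0.034 , 0.034 , 0.0341, 0.0339]), [np.float64(2.5355), np.float64(3.5827)], np.float64(0.9999269303206049))
(6, array([ 0.60341053, -0.02138488]), array([0.0339, 0.034 , 0.034 , 0.034 , 0.034 , 0.0339]), [np.float64(2.7879), np.float64(3.8351)], np.float64(0.9999347462907954))
hub centre offset [ 1.12948642e-04 -1.97072386e-05] r 0.06790053152897582
0.132 3.6018829185607855
0.136 3.599915576639306
0.14 3.607000735741266
0.144 3.601303095410563
```

```bash
python3 - <<'E'
from h import *
print(go([*polar(3.2,.114),.268],.29),go([*polar(3.2,.114),.198],.29))
E
```

```text
(array([ 3.600e+00,  2.043e+02, -1.000e-01]), np.float64(-0.0118)) (array([  3.6, 204.3,  69.9]), np.float64(-0.0118))
```

Call:
{"fn": "servo_tool", "kwargs": {"plan": [{"delta_pos":[0,40,0],"rot":[0,0,0],"hand":-1},{"delta_pos":[1,90,0],"rot":[0,0,0],"hand":-1},{"delta_pos":[2,140,0],"rot":[0,0,-0.01],"hand":-1},{"delta_pos":[3.5,185,0],"rot":[0,0,-0.01],"hand":-1},{"delta_pos":[3.5,202,10],"rot":[0,0,-0.01],"hand":-1},{"delta_pos":[3.5,202,35],"rot":[0,0,-0.01],"hand":-1},{"delta_pos":[3.5,202,60],"rot":[0,0,-0.01],"hand":-1},{"delta_pos":[3.5,202,70],"rot":[0,0,-0.01],"hand":-1}]}}

```text
time: 22.2
tcp_pos: [0.4876, -0.0261, 0.1968]
tool_rot: [-3.142, 0.002, 0.288]
ft_force: [-0.4, -0.5, -0.1]
grip_width: 0.0002
```

```bash
python3 - <<'E'
from h import *
s=arm.read_state();print(s["tcp_pos"],s["tool_rot"],s["ft_force"])
for a in (3.3,3.36,3.4,3.43,3.44): print(a,go([*polar(a,.1144),.198],.30))
E
```

```text
[ 0.48764263 -0.02609493  0.19680826] [-3.14156156e+00  1.66629263e-03  2.88075415e-01] [-0.40941182 -0.47613979 -0.05073809]
3.3 (array([-1.8, 13.8, -1.2]), np.float64(-0.0119))
3.36 (array([-2.5, 20.6, -1.2]), np.float64(-0.0119))
3.4 (array([-2.7, 25.2, -1.2]), np.float64(-0.0119))
3.43 (array([-2.8, 28.6, -1.2]), np.float64(-0.0119))
3.44 (array([-2.8, 29.8, -1.2]), np.float64(-0.0119))
```

Call:
{"fn": "servo_tool", "kwargs": {"plan": [{"delta_pos":[-0.5,5,-1],"rot":[0,0,-0.01],"hand":-1},{"delta_pos":[-1,11,-1],"rot":[0,0,-0.01],"hand":-1},{"delta_pos":[-2,16,-1],"rot":[0,0,-0.01],"hand":-1},{"delta_pos":[-2.5,20,-1],"rot":[0,0,-0.01],"hand":-1},{"delta_pos":[-2.7,23,-1],"rot":[0,0,-0.01],"hand":-1},{"delta_pos":[-2.7,25,-1],"rot":[0,0,-0.01],"hand":-1},{"delta_pos":[-2.7,26,-1],"rot":[0,0,-0.01],"hand":-1},{"delta_pos":[-2.7,26,-1],"rot":[0,0,-0.01],"hand":-1}]}}

```text
time: 23.2
tcp_pos: [0.4931, -0.0508, 0.1987]
tool_rot: [-3.142, 0.0, 0.3]
ft_force: [-0.0, -0.0, 0.5]
grip_width: -0.0001
```

```bash
python3 st.py; python3 - <<'E'
from h import *
for a in (3.43,3.438): print(a,go([*polar(a,.1144),.198],.30))
E
```

```text
23.2 [ 0.4931 -0.0508  0.1987] [-3.142  0.     0.3  ] F [-0.  -0.   0.5] r 0.1135 ang 3.3995
q7 0.64
3.43 (array([-1. ,  3.4,  0.7]), np.float64(-0.0))
3.438 (array([-1. ,  4.3,  0.7]), np.float64(-0.0))
```

Call:
{"fn": "servo_tool", "kwargs": {"plan": [{"delta_pos":[-0.5,1,0],"rot":[0,0,0],"hand":-1},{"delta_pos":[-0.5,1.5,0],"rot":[0,0,0],"hand":-1},{"delta_pos":[-0.5,2,0],"rot":[0,0,0],"hand":-1},{"delta_pos":[-0.5,2.7,0],"rot":[0,0,0],"hand":-1},{"delta_pos":[-0.5,3.3,0],"rot":[0,0,0],"hand":-1},{"delta_pos":[-0.5,3.9,0],"rot":[0,0,0],"hand":-1},{"delta_pos":[-0.5,4.3,0],"rot":[0,0,0],"hand":-1},{"delta_pos":[-0.5,4.3,0],"rot":[0,0,0],"hand":-1}]}}

```text
time: 24.2
tcp_pos: [0.494, -0.0549, 0.1988]
tool_rot: [-3.142, -0.0, 0.3]
ft_force: [0.5, 3.2, 1.0]
grip_width: -0.0002
```

```bash
python3 st.py
```

```text
24.2 [ 0.494  -0.0549  0.1988] [-3.142 -0.     0.3  ] F [0.5 3.2 1. ] r 0.1137 ang 3.4371
q7 0.65
```

Call:
{"fn": "servo_tool", "kwargs": {"plan": [{"delta_pos":[0,-12,0],"rot":[0,0,0],"hand":-1},{"delta_pos":[0,-30,0],"rot":[0,0,0],"hand":-1},{"delta_pos":[0,-45,-10],"rot":[0,0,0],"hand":-1},{"delta_pos":[0,-75,-40],"rot":[0,0,0],"hand":-1},{"delta_pos":[0,-120,-60],"rot":[0,0,0],"hand":-1},{"delta_pos":[0,-165,-70],"rot":[0,0,0],"hand":-1},{"delta_pos":[0,-210,-70],"rot":[0,0,0],"hand":-1},{"delta_pos":[0,-230,-70],"rot":[0,0,0],"hand":-1}]}}

```text
time: 25.2
tcp_pos: [0.4247, 0.1674, 0.2688]
tool_rot: [-3.141, -0.0, 0.303]
ft_force: [0.1, -0.5, -1.6]
grip_width: -0.0
```

```bash
python3 - <<'E'
from h import *
c=read_camera("top"); cv2.imwrite("pics/full10.png",c["img"][:,:,::-1])
E
python3 lev.py pics/full10.png
```

```text
(6, array([ 0.60343452, -0.0213596 ]), array([0.034 , 0.034 , 0.034 , 0.0339, 0.0338, 0.034 ]), [np.float64(2.5518), np.float64(3.599)], np.float64(0.9998767971500075))
3.30 3.32 3.34 3.36 3.38 3.40 3.42 3.44 3.46 3.48 3.50 3.52 3.54 3.56 3.58 3.60 3.62 3.64 3.66 3.68 3.70 3.72 3.74 3.76 3.78 3.80 3.82 3.84 3.86 3.88 3.90 3.92 3.94
0.062   92   91   91   90   90   92   93   93   89   85   84   99  148  194  215  229  232  204  154  110   85   83   88   92   92   92   93   93   91   91   91   91   91
0.066   83   80   78   79   79   79   86   92   86   71   65   95  160  224  227  212  194  153   99   73   74   82   85   72   67   79   77   74   83   79   73   80   78
0.07  185  171  147  140  170  192  197  192  168  134  150  187  194  199  218  218  205  171  145  164  195  217  227  217  193  188  194  198  216  215  193  181  184
0.074  216  219  221  217  210  207  207  210  215  216  210  207  206  203  204  210  209  184  177  201  212  206  206  209  209  207  205  207  206  207  209  206  208
0.078  207  206  206  207  207  204  203  204  206  207  210  207  198  202  207  204  183  154  172  208  213  205  205  205  204  203  203  203  204  204  204  203  205
0.082  207  208  207  208  208  206  204  204  205  206  208  200  177  182  207  210  205  173  160  203  215  208  209  210  207  208  208  204  206  205  203  204  206
0.086  207  209  212  201  194  207  208  206  205  206  207  207  206  204  204  211  217  181  110  154  224  223  216  217  162  109  146  208  210  205  206  207  208
0.09  207  215  209  140   99  143  196  210  206  207  210  218  216  233  196  178  164  124  102   97  144  157  118  160  128   84  178  230  211  204  205  204  206
0.094  205  207  224  231  134  130  213  219  206  209  219  212  159   61   26   34   61   43   37   61  105  127  103  137  102   62  195  222  207  204  203  201  204
```

View pics/z.png

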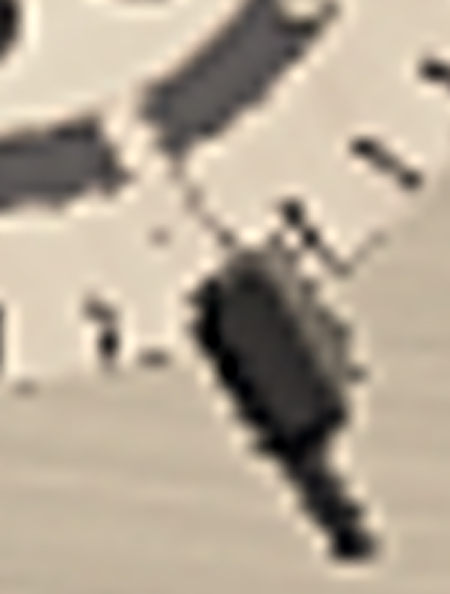

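The lever now reads 3.599 rad against the mark's 3.602. I'll check the bystanders against the first picture and then hand in.

```bash
python3 - <<'E'
from h import *
from bench import ticket
a=cv2.imread("pics/scene0.png"); s=read_camera("scene"); b=s["img"][:,:,::-1]
cv2.imwrite("pics/scF.png",b)
for n,(u,v,w,h) in dict(jar=(212,186,30,36),muffin=(192,186,24,30),card=(330,250,35,45),cup=(480,270,50,60)).items():
    A=cv2.GaussianBlur(a[v:v+h,u:u+w],(0,0),1).astype(float);B=cv2.GaussianBlur(b[v:v+h,u:u+w],(0,0),1).astype(float)
    print(n,abs(A-B).mean().round(1),abs(A-B).max(), cv2.phaseCorrelate(A.mean(2),B.mean(2))[0])
E
```

```text
jar 0.9 4.0 (-0.04842516163968824, 0.07292424713877921)
muffin 0.9 4.0 (-0.061187412043706146, -0.005674117429530057)
card 1.2 4.0 (-0.0053142978824283205, 0.4962400339471351)
cup 6.8 91.0 (-0.08287823110193315, -0.03711957910138963)
```

View pics/scF.png

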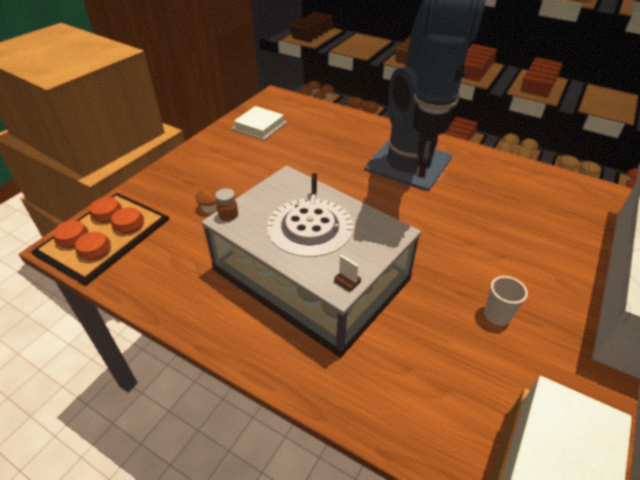

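The jar (227,205), card stand (347,270), muffin (205,200) and cup (505,300) haven't moved; the cup region differs only because the arm's shadow is gone. The gripper is clear of the case.

```bash
python3 -c "
from bench import ticket
print(ticket.job_done())"
```

```text
the job is handed in; nothing more can be done
None
```

The vent lever is on the long mark and the job is handed in. With the shut fingertips I pushed it clockwise to the closed stop, then back from its other side. The push force was about 3 N along the way and rose to about 17 N (20 N at the wrist) at the stop, with no further movement.

- **Lever position:** My first push back stopped about 0.02 rad short, which I saw in the picture, so I made a second small push. The lever then read 3.599 rad from the vent-hole pattern and about 3.59–3.60 rad from the lever's own edges, against 3.602 rad for the mark. That is under 1 mm at 90 mm radius. The hole reading assumes the lever lies midway between two holes, which the edges support.
- **Bystanders:** Before-and-after scene pictures show the jar, card stand, muffin and cup unmoved. The card's shift check gave 0.5 px, but its pixels hardly changed. The cup area differed only by the arm's shadow.
- **At hand-in:** The gripper was clear of everything, wrist force was near zero, and the last clock reading was 25.2 s of the 64 s allowed.

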